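Level the specimen mounts in order

TASK

Level three of the mounts in the four-well levelling holder for the microscope: with the fingertips, lightly press the red mount down until its seat has reached its stop, then the black one, then the green one, in that order. Leave the tan mount standing high. Do not lift any mount, press gently, and leave the other things on the bench alone.

Things in the scene. Friction and masses are not known exactly. Their poses are not given: they have to be found in the camera images.
- holder: aluminium block, blue foot flange, 134 x 134 x 34 mm, fixed. Origin: centre of underside, on the bench; z up. Four 36 mm wells, axes at x, y = +-29 mm. Each well's floor is a seat 28 mm above the bench that slides down 8 mm to a stop (20 mm) and stays where pushed: about 4 N moves it; its rubber pad also gives 1 mm per 5 N and rebounds. Stopped mounts stay proud of the block. Over 25 N on a mount is too hard.
- mount_red: red resin with a round metal section; loose round specimen mount, 34 mm diameter, 21 mm high, standing upright in one of the holder's four wells (any of them). Origin: centre of its underside, z up. Its top face is 49 mm above the bench at the start, 41 mm with its seat at the stop.
- mount_black: black resin with a square metal section; loose round specimen mount, 30 mm diameter, 18 mm high, standing upright in one of the holder's four wells (any of them). Origin: centre of its underside, z up. Its top face is 46 mm above the bench at the start, 38 mm with its seat at the stop.
- mount_green: green resin with a small oblong metal section; loose round specimen mount, 34 mm diameter, 18 mm high, standing upright in one of the holder's four wells (any of them). Origin: centre of its underside, z up. Its top face is 46 mm above the bench at the start, 38 mm with its seat at the stop.
- mount_tan: tan resin with a triangular metal section; loose round specimen mount, 30 mm diameter, 18 mm high, standing upright in one of the holder's four wells (any of them). Origin: centre of its underside, z up. Its top face is 46 mm above the bench at the start, 38 mm with its seat at the stop. This one is to be left high.
- loupe: light grey eye loupe, 40 mm diameter, 36 mm high, standing loose on the bench; leave alone. Origin: centre of its underside.
- oil_bottle: small black bottle with a white cap, 28 mm diameter, 68 mm high, standing loose; leave alone. Origin: centre of its underside.
- slide_box: blue slide box, 35 x 86 x 31 mm, loose; leave alone. Origin: centre of its underside.
There are look-alikes about, which are no part of the job. Leave any blue, orange or yellow look-alike of the mount_red alone.

How it is judged:
On the way, in this order (a step that is already met when the one before it is completed fails the run):
1. the red mount is pressed down, the other three still high (z of mount_red in the frame of holder below 0.023 m and z of each of mount_black, mount_green, mount_tan in the frame of holder above 0.0255 m), for 0.1 s.
2. the black mount is pressed down too, green and tan still high (z of each of mount_red, mount_black in the frame of holder below 0.023 m and z of each of mount_green, mount_tan in the frame of holder above 0.0255 m), for 0.1 s.
3. the green mount is pressed down too, tan still high (z of each of mount_red, mount_black, mount_green in the frame of holder below 0.023 m and z of mount_tan in the frame of holder above 0.0255 m), for 0.1 s.
At the end, for the whole second after the job is handed in: The red, black and green mounts stand upright (within 0.1 rad) and at rest in their wells within 3 mm of the stop (underside less than 23 mm above the holder's underside); the tan mount is still high (more than 25.5 mm) (all of step 3 and angle between each of mount_red, mount_black, mount_green, mount_tan's own z axis and vertical below 0.1 rad and linear speed of each of mount_red, mount_black, mount_green, mount_tan below 0.02 m/s); the robot touches nothing.
It fails at once if a mount was pressed out of order: black before red was down, or green before black was down ((z of mount_black in the frame of holder below 0.025 m and z of mount_red in the frame of holder above 0.023 m) or (z of mount_green in the frame of holder below 0.025 m and z of mount_black in the frame of holder above 0.023 m)).
It fails at once if the tan mount was pressed (z of mount_tan in the frame of holder below 0.025 m).
It fails at once if a mount was lifted 5 mm or more (z of any of mount_red, mount_black, mount_green, mount_tan in the frame of holder above 0.033 m).
It fails at once if a mount was pressed or pinched too hard (over 25 N) (contact force between any of the arm, the fingers and mount_red above 25 N or contact force between any of the arm, the fingers and mount_black above 25 N or contact force between any of the arm, the fingers and mount_green above 25 N or contact force between any of the arm, the fingers and mount_tan above 25 N).
It fails at once if a bystander was moved more than 20 mm or tipped (distance of any of loupe, oil_bottle, slide_box from where it was at the start of the episode above 0.02 m or angle between any of loupe, oil_bottle, slide_box's own z axis and vertical above 0.3 rad).
It also fails if it takes over 62 s, if anything falls off the work surface, if the arm or the gripper's body presses on something with over 40 N, if the wrist force passes 120 N, or if a joint passes its speed limit or range.

ROBOT

A 6-joint arm with a two-finger parallel gripper is mounted at the origin on the work surface; the furniture and walls round the work are solid. World frame = base frame: x ahead of the robot, y to its left, z up, the work surface at z = 0. Lengths are in m, angles in rad, forces in N, time in s.
With the tool pointing down it reaches from about 0.35 to 0.875 m from the base axis. Payload 15.5 kg.
Tool frame: the origin (TCP) lies midway between the tips of the shut fingers; the grasp point (between the pads) lies r.tcp_to_grasp behind it (r.tcp_to_grasp is the distance from the TCP to the grasp point, in m); x points along the fingers, y is the direction in which the jaws open and shut, and the axes are right-handed (so a half turn about x gives the same grasp; the last joint's range is limited). The gripper opens to 85 mm and grips with 20 to 120 N. Pads are 22 mm wide; open, the fingers measure 114 mm over their backs; the gripper's body (76 mm by 85 mm) begins 54 mm behind the grasp point. The pads swing forward as they close: fully open they stand 13 mm farther back than shut.
Start: joints at [1.109, 0.494, 1.345, -0, 1.302, -0.096], TCP at [0.224, 0.584, 0.231] pointing down, gripper open.
Joint ranges: [-2.91, 2.91], [-0.82, 2.16], [0.22, 2.67], [-1.22, 4.37], [0.12, 2.79], [-3.08, 3.08]. Speed limits (rad/s): [1.89, 1.89, 2.57, 3.01, 3.01, 3.01].

INTERFACE

Orientations are given as [roll, pitch, yaw] about the fixed x, y, z axes, in that order (R = Rz(yaw) Ry(pitch) Rx(roll)).
In Python, from bench import r gives the robot as it stands.
- The arm moves only by the tool send_rows, never from a script. Its arguments are lists of equal length, an entry for each row: "rot": the turn, a rotation vector about the tool's x, y, z in units of 5 degrees (1.0 is 5 degrees), a list of three; "translation": the shift along the tool's x, y, z in units of 40 mm (1.0 is 40 mm), a list of three; "jaw": the finger opening in mm, from 0 to 85.4. A call has 1 to 20 rows; each row shifts and turns the commanded pose from where the row before left it, along the tool's axes as they then stand; what a row does not reach is not made up. A row lasts 1/12 s, in which the tool goes at most 41.7 mm and 7.16 degrees, less where a joint would pass 70% of its speed; a pose out of reach is approached as far as the arm can. A call is refused whole if a number of a shift passes 1 or a number of a turn 1, either way. A call with a gripper value outside its range is refused whole. The fingers move at their own pace and stop on an object; "grip_force" is the grip in N (left out, the last holds). Time passes only in rows, so rows that do not move let the fingers close. It gives the time, the measured TCP pose, the force and the opening at its end, in the units of the state.
- r.state(): the state, without advancing time (a new reading comes with each control period).
- r.capture(name): name is "scene" or "top" or "wrist"; returns a dict with "pixels" (480x640x3 uint8, red, green, blue), "z_map" (480x640 float32, m along the optical axis (not along the pixel's ray), 0 where there is no reading), "mtx" (3x3 intrinsics, pixels), "T" (4x4, takes a point from camera to world coordinates); the wrist camera has in their place "hand_eye" (4x4, takes a point from camera to tool coordinates, whose origin is the TCP and whose axes are the tool frame's). Camera axes: x right, y down, z forward; pixel columns grow to the right and rows downward; lengths in m; the calibration is good to about 2 mm. A picture is of the moment at which its call begins: read the wrist's pose just before it.
- r.close_job(): hands the job in, once; it reports no verdict.
The state is a dict: "t": time; "joints": joint angles; "joint_vel": joint speeds; "joint_efforts": joint torques, N m; "tcp_pos": TCP position; "ee_rot": TCP orientation; "force": force on the tool from outside, world axes, zero at the start; "ft_torque": the same for the moment, N m; "opening": finger opening in m.
Only numpy, scipy, OpenCV 4.12 (cv2) and the standard library are available. Lean on these libraries where they do the work, as an engineer would, in place of code of your own. Each camera call takes 0.05 s, during which the arm holds its last target.

## Working session

There is one attempt and no reset: what is moved stays moved. The work goes in short steps, Python scripts to look and compute and a tool call to move; the robot and the scene stay as the last step left them, time stands still between calls to the robot, and variables do not carry over. Pictures are saved under pics/ and viewed, and the job is handed in when it is done.

Besides the shell and the picture viewer there is one more tool, called after "Call:" by a JSON object that holds its "api" and its "payload", one argument or row to a line. send_rows: Moves the arm, as the interface text tells. Its arguments: {"type":"object","properties":{"rot":{"type":"array","items":{"type":"array","items":{"type":"number"}}},"translation":{"type":"array","items":{"type":"array","items":{"type":"number"}}},"jaw":{"type":"array","items":{"type":"number"}},"grip_force":{"type":"number"}},"required":["rot","translation","jaw"]}

```bash
mkdir -p pics; ls; python3 - <<'E'
from bench import r
import cv2,numpy as np
s=r.state();print(s,r.tcp_to_grasp)
for n in ("top","scene"):
    c=r.capture(n);cv2.imwrite(f"pics/{n}0.png",c["pixels"][:,:,::-1]);np.savez(f"{n}0.npz",**c);print(c["mtx"],c["T"])
E
```

```text
pics
{'t': 0.0, 'joints': array([ 1.10951189e+00,  4.94183040e-01,  1.34614724e+00, -2.47907523e-05,
        1.30248629e+00, -9.54800235e-02]), 'joint_vel': array([ 0.0004254 ,  0.00080403, -0.0005952 , -0.00051444, -0.00082447,
        0.0008806 ]), 'joint_efforts': array([ 8.91883678e-05, -8.82160234e+01, -3.83894026e+01,  1.36778567e-04,
        9.69771354e-03, -1.01306418e-04]), 'tcp_pos': array([0.22339258, 0.58332218, 0.23069488]), 'ee_rot': array([-1.64675478,  1.56957218, -2.01255261]), 'force': array([ 0.6029098 , -0.28386483, -0.0683914 ]), 'ft_torque': array([ 0.00594432, -0.00285336,  0.04308641]), 'opening': 0.08514222049108318} 0.0187
[[585.21539447   0.         321.55525371]
 [  0.         585.21539447 235.60184437]
 [  0.           0.           1.        ]] [[ 0.10790554 -0.97376638  0.2003383   0.30161861]
 [-0.9941572  -0.10625952  0.01898348 -0.07074561]
 [ 0.00280237 -0.20121619 -0.97954285  0.94140017]
 [ 0.          0.          0.          1.        ]]
[[483.88511623   0.         315.04809645]
 [  0.         483.88511623 237.0667159 ]
 [  0.           0.           1.        ]] [[ 0.81142052 -0.25210149  0.52729648  0.03377927]
 [-0.58411404 -0.38095032  0.71672006 -0.69189059]
 [ 0.02018757 -0.88956264 -0.45636692  0.44150289]
 [ 0.          0.          0.          1.        ]]
```

View pics/top0.png

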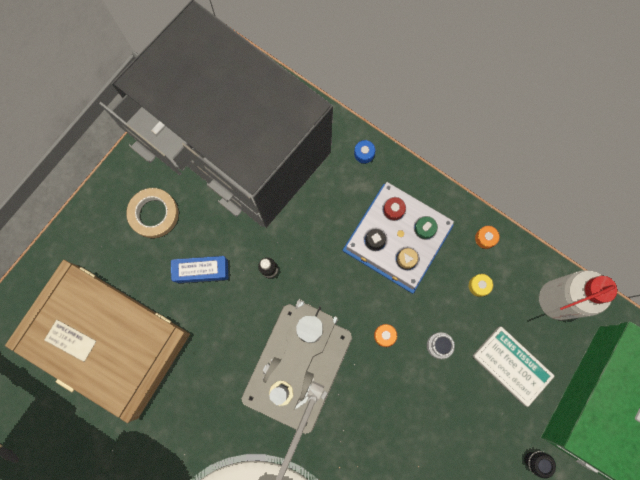

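View pics/scene0.png

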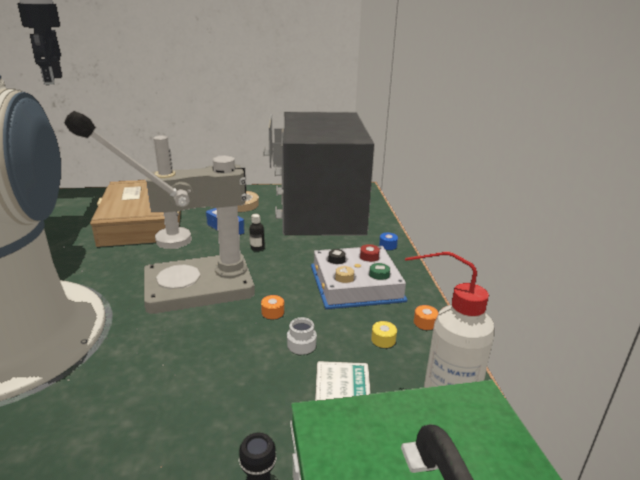

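The top view shows the holder, with red at (395,208), green at (427,227), black at (375,239) and tan at (408,259). The loose blue, orange and yellow pucks outside it are the look-alikes. I'll enlarge the crop and measure.

```bash
cat > h.py <<'E'
import numpy as np,cv2
def pt(c,u,v,d=None):
    K=c["mtx"]; z=c["z_map"][int(round(v)),int(round(u))] if d is None else d
    p=np.array([(u-K[0,2])/K[0,0]*z,(v-K[1,2])/K[1,1]*z,z,1]); return (c["T"]@p)[:3]
def atz(c,u,v,z):
    a=pt(c,u,v,1.0);o=c["T"][:3,3];return o+(a-o)*(z-o[2])/(a[2]-o[2])
def cloud(c):
    K=c["mtx"];v,u=np.mgrid[:480,:640];z=c["z_map"]
    P=np.stack([(u-K[0,2])/K[0,0]*z,(v-K[1,2])/K[1,1]*z,z],-1)
    return P@c["T"][:3,:3].T+c["T"][:3,3]
E
python3 - <<'E'
from h import *
T=np.load("top0.npz");S=np.load("scene0.npz")
a=cv2.resize(T["pixels"][170:300,335:465,::-1],(560,560),interpolation=cv2.INTER_CUBIC)
cv2.imwrite("pics/crop_top.png",a)
a=cv2.resize(S["pixels"][230:310,305:415,::-1],(770,560),interpolation=cv2.INTER_CUBIC)
cv2.imwrite("pics/crop_scene.png",a)
for n,c in(("top",T),("scene",S)):
    P=cloud(c)
    print(n)
    for k,(u,v) in {"top":{"red":(395,208),"green":(427,227),"black":(375,239),"tan":(408,259),"ctr":(401,234),"press":(310,328),"bluep":(365,151),"cab":(230,90),"arm":(313,390)},
     "scene":{"red":(370,252),"green":(380,271),"black":(337,256),"tan":(345,273),"ctr":(358,266),"armtop":(224,162),"bluep":(389,240),"cab":(325,130)}}[n].items():
        print(k,pt(c,u,v).round(4), c["z_map"][v,u])
E
```

```text
top
red [ 0.5406 -0.1634  0.0496] 0.9196675
green [ 0.5167 -0.2164  0.0446] 0.9187516
black [ 0.4883 -0.1369  0.0464] 0.91279054
tan [ 0.4623 -0.1905  0.0469] 0.9061296
ctr [ 0.503  -0.1778  0.0358] 0.925346
press [ 0.3336 -0.055   0.2139] 0.71932256
bluep [ 0.6402 -0.109   0.0198] 0.9698882
cab [0.646  0.0918 0.1891] 0.8090209
arm [ 0.2589 -0.0667  0.1832] 0.73420644
scene
red [ 0.5335 -0.1701  0.0481] 0.8169752
green [ 0.5082 -0.2227  0.0457] 0.7670717
black [ 0.4823 -0.1454  0.0448] 0.80927265
tan [ 0.4593 -0.1952  0.0447] 0.76141703
ctr [ 0.5007 -0.1787  0.0357] 0.79919124
armtop [ 0.327  -0.0642  0.2132] 0.70866245
bluep [ 0.6322 -0.1161  0.019 ] 0.9210305
cab [0.6199 0.0792 0.1883] 0.97729945
```

View pics/crop_top.png

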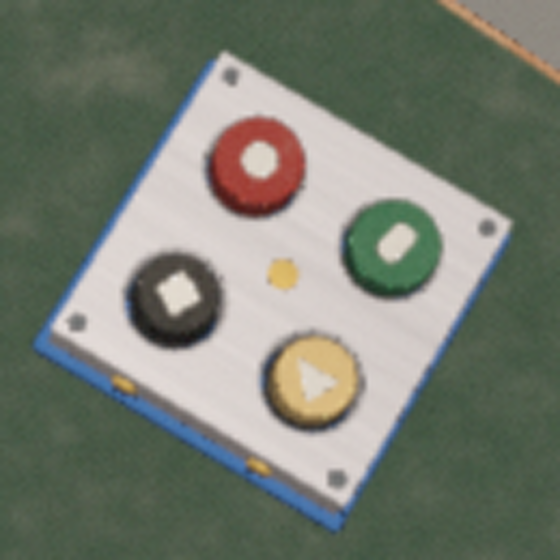

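View pics/crop_scene.png

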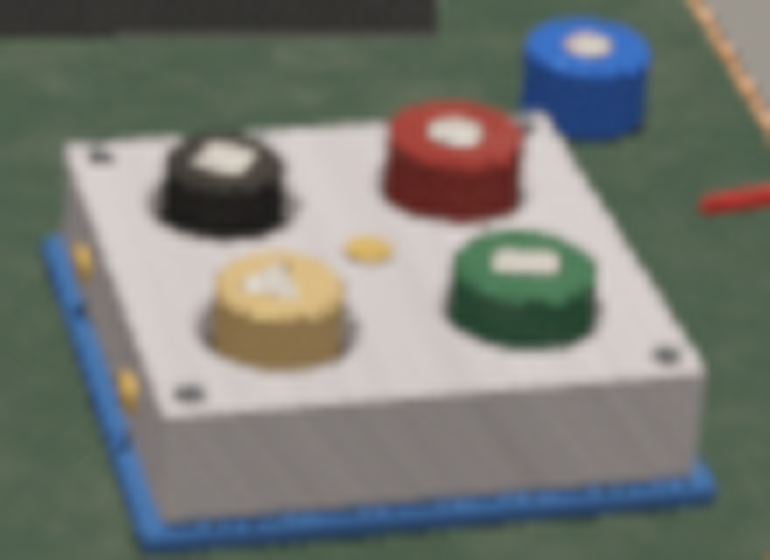

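```bash
cat >> h.py <<'E'
from scipy.spatial.transform import Rotation as Ro
def Rt(s): return Ro.from_euler("xyz",s["ee_rot"]).as_matrix()
E
python3 - <<'E'
from h import *
from bench import r
T=np.load("top0.npz");S=np.load("scene0.npz")
t={"red":(394.9,207.8,370,248.3,.049),"green":(426.7,226.6,380,267.6,.046),"black":(376.3,238.2,337.4,252.9,.046),"tan":(407.9,257.7,345,270.7,.046)}
def ray(c,u,v): o=c["T"][:3,3]; d=pt(c,u,v,1.)-o; return o,d/np.linalg.norm(d)
for k,(a,b,c,d,z) in t.items():
    o1,d1=ray(T,a,b);o2,d2=ray(S,c,d)
    s=np.linalg.lstsq(np.c_[d1,-d2],o2-o1,rcond=None)[0];p,q=o1+s[0]*d1,o2+s[1]*d2
    print(k,atz(T,a,b,z).round(4),atz(S,c,d,z).round(4),"tri",((p+q)/2).round(4),"gap",np.linalg.norm(p-q).round(4))
s=r.state();print(Rt(s).round(4))
for n,c in(("top",T),("scene",S)):
    P=cloud(c);ok=c["z_map"]>0
    m=ok&(P[...,0]>.2)&(P[...,0]<.75)&(P[...,1]>-.35)&(P[...,1]<.7)&(P[...,2]>.1)
    q=P[m];
    H={}
    for x,y,z in q: H[(int(x//.1),int(y//.1))]=max(H.get((int(x//.1),int(y//.1)),0),round(float(z),2))
    print(n,sorted(H.items()))
E
```

```text
red [ 0.541  -0.1633  0.049 ] [ 0.5411 -0.1615  0.049 ] tri [ 0.5403 -0.1629  0.05  ] gap 0.001
green [ 0.517  -0.2157  0.046 ] [ 0.515  -0.2153  0.046 ] tri [ 0.5163 -0.2152  0.0458] gap 0.0017
black [ 0.4899 -0.1388  0.046 ] [ 0.488  -0.1391  0.046 ] tri [ 0.4894 -0.1385  0.0454] gap 0.0014
tan [ 0.4645 -0.1903  0.046 ] [ 0.4622 -0.1915  0.046 ] tri [ 0.4642 -0.1901  0.0448] gap 0.0012
[[-5.000e-04  3.577e-01  9.338e-01]
 [-9.000e-04  9.338e-01 -3.577e-01]
 [-1.000e+00 -1.000e-03 -1.000e-04]]
top [((2, -1), 0.26), ((3, -1), 0.22), ((4, 0), 0.19), ((5, -4), 0.43), ((5, -1), 0.19), ((5, 0), 0.19), ((5, 1), 0.19), ((5, 2), 0.19), ((6, -4), 0.5), ((6, -3), 0.49), ((6, -2), 0.39), ((6, -1), 0.19), ((6, 0), 0.19), ((6, 1), 0.19), ((6, 2), 0.19), ((7, -2), 0.36), ((7, -1), 0.29), ((7, 0), 0.19), ((7, 1), 0.19), ((7, 2), 0.19)]
scene [((2, -1), 0.25), ((2, 5), 0.41), ((2, 6), 0.35), ((3, -1), 0.21), ((4, 0), 0.19), ((5, -4), 0.44), ((5, -1), 0.19), ((5, 0), 0.19), ((5, 1), 0.19), ((5, 2), 0.18), ((6, -4), 0.44), ((6, -3), 0.43), ((6, -2), 0.43), ((6, -1), 0.19), ((6, 0), 0.19), ((6, 1), 0.19), ((6, 2), 0.19), ((7, -2), 0.43), ((7, -1), 0.43), ((7, 0), 0.19), ((7, 1), 0.19), ((7, 2), 0.19)]
```

```bash
python3 - <<'E'
from h import *
T=np.load("top0.npz");S=np.load("scene0.npz")
red=np.array([.5406,-.1628]);gr=np.array([.5165,-.2154]);bl=np.array([.4892,-.1386]);u=(gr-red)/np.linalg.norm(gr-red)
for n,c in(("top",T),("scene",S)):
    P=cloud(c);ok=(c["z_map"]>0)&(P[...,2]>.08)&(P[...,0]>.4)&(P[...,1]>-.4)&(P[...,1]<.3);q=P[ok]
    for k,m in(("red",red),("green",gr),("black",bl)):
        d=np.linalg.norm(q[:,:2]-m,axis=1);i=np.argsort(d)[:1]
        for lo,hi in((.08,.2),(.2,.6)):
            w=(q[:,2]>lo)&(q[:,2]<hi)
            if w.any():
                dd=d[w];j=dd.argmin();print(n,k,lo,dd[j].round(3),q[w][j].round(3))
    # wall plane
    w=q[(q[:,2]>.25)&(q[:,0]>.5)]
    if len(w)>50:
        ctr=w.mean(0);_,_,V=np.linalg.svd(w-ctr,full_matrices=False);print("wall",ctr.round(3),V[2].round(3),[round(float((np.r_[m,.2]-ctr)@V[2]),3) for m in(red,gr,bl)])
print("yaw of red->green",np.degrees(np.arctan2(u[1],u[0])))
E
```

```text
top red 0.08 0.141 [ 0.663 -0.232  0.184]
top red 0.2 0.14 [ 0.66  -0.237  0.34 ]
top green 0.08 0.135 [ 0.632 -0.286  0.181]
top green 0.2 0.134 [ 0.634 -0.281  0.393]
top black 0.08 0.154 [ 0.575 -0.011  0.149]
top black 0.2 0.197 [ 0.654 -0.245  0.391]
wall [ 0.641 -0.273  0.353] [-0.866  0.5   -0.001] [0.142, 0.137, 0.199]
scene red 0.08 0.139 [ 0.661 -0.232  0.152]
scene red 0.2 0.139 [ 0.658 -0.237  0.361]
scene green 0.08 0.133 [ 0.634 -0.279  0.096]
scene green 0.2 0.133 [ 0.632 -0.282  0.208]
scene black 0.08 0.15 [ 0.582 -0.02   0.11 ]
scene black 0.2 0.195 [ 0.656 -0.239  0.416]
wall [ 0.683 -0.195  0.347] [ 0.866 -0.5    0.001] [-0.14, -0.135, -0.197]
yaw of red->green -114.61606288381526
```

```bash
python3 - <<'E'
from h import *
from bench import r
s=r.state();c=r.capture("wrist");print(c["hand_eye"].round(3));R=Rt(s);print((R@c["hand_eye"][:3,3]).round(3))
Rm=R.T
p=s["tcp_pos"]
for w in [(.223,.583,.33),(.45,.3,.33),(.49,0,.33),(.54,-.163,.33),(.54,-.163,.1)]:
    d=R.T@(np.array(w)-p)/.04;p=np.array(w);print(w,d.round(2))
cv2.imwrite("pics/w0.png",c["pixels"][:,:,::-1])
E
```

```text
[[ 0.    -0.303  0.953 -0.142]
 [ 1.    -0.    -0.     0.001]
 [ 0.     0.953  0.303 -0.077]
 [ 0.     0.     0.     1.   ]]
[-0.071  0.028  0.142]
(0.223, 0.583, 0.33) [-2.48 -0.02 -0.01]
(0.45, 0.3, 0.33) [ 0.   -4.58  7.83]
(0.49, 0, 0.33) [ 0.01 -6.65  3.62]
(0.54, -0.163, 0.33) [ 0.   -3.36  2.62]
(0.54, -0.163, 0.1) [5.75 0.01 0.  ]
```

Call:
{"api": "send_rows", "payload": {
  "rot": [
    [0, 0, 0],
    [0, 0, 0],
    [0, 0, 0],
    [0, 0, 0],
    [0, 0, 0],
    [0, 0, 0],
    [0, 0, 0],
    [0, 0, 0],
    [0, 0, 0],
    [0, 0, 0],
    [0, 0, 0],
    [0, 0, 0],
    [0, 0, 0],
    [0, 0, 0]
  ],
  "translation": [
    [-0.8, 0, 0],
    [-0.8, 0, 0],
    [-0.8, 0, 0],
    [0, -0.46, 0.78],
    [0, -0.46, 0.78],
    [0, -0.46, 0.78],
    [0, -0.46, 0.78],
    [0, -0.46, 0.78],
    [0, -0.46, 0.78],
    [0, -0.46, 0.78],
    [0, -0.46, 0.78],
    [0, -0.46, 0.78],
    [0, -0.46, 0.78],
    [0, 0, 0]
  ],
  "jaw": [0, 0, 0, 0, 0, 0, 0, 0, 0, 0, 0, 0, 0, 0],
  "grip_force": 20
}}

```text
t: 1.32
tcp_pos: [0.4523, 0.2959, 0.3271]
ee_rot: [-0.711, 1.569, -1.081]
force: [-0.1, -1.1, 0.8]
opening: 0.0
```

Call:
{"api": "send_rows", "payload": {
  "rot": [
    [0, 0, 0],
    [0, 0, 0],
    [0, 0, 0],
    [0, 0, 0],
    [0, 0, 0],
    [0, 0, 0],
    [0, 0, 0],
    [0, 0, 0],
    [0, 0, 0],
    [0, 0, 0],
    [0, 0, 0]
  ],
  "translation": [
    [0, -0.66, 0.36],
    [0, -0.66, 0.36],
    [0, -0.66, 0.36],
    [0, -0.66, 0.36],
    [0, -0.66, 0.36],
    [0, -0.66, 0.36],
    [0, -0.66, 0.36],
    [0, -0.66, 0.36],
    [0, -0.66, 0.36],
    [0, -0.66, 0.36],
    [0, 0, 0]
  ],
  "jaw": [0, 0, 0, 0, 0, 0, 0, 0, 0, 0, 0]
}}

```text
t: 2.23
tcp_pos: [0.4896, -0.0019, 0.3271]
ee_rot: [-1.207, 1.569, -1.575]
force: [0.0, 1.0, -0.7]
opening: 0.0003
```

```bash
cat > go.py <<'E'
import sys
from h import *
from bench import r
s=r.state();R=Rt(s);print(s["t"],s["tcp_pos"].round(4),"F",s["force"].round(2),"open",round(s["opening"],4));print("R",R.round(4).tolist())
a=list(map(float,sys.argv[1:4]))
print("units",(R.T@(np.array(a)-s["tcp_pos"])/.04).round(3))
E
python3 go.py .5406 -.1628 .20
```

```text
2.2333 [ 0.4896 -0.0019  0.3271] F [ 0.05  0.97 -0.66] open 0.0003
R [[-0.0, 0.3605, 0.9328], [-0.0014, 0.9328, -0.3605], [-1.0, -0.0013, 0.0005]]
units [ 3.183 -3.29   2.637]
```

Call:
{"api": "send_rows", "payload": {
  "rot": [
    [0, 0, 0],
    [0, 0, 0],
    [0, 0, 0],
    [0, 0, 0],
    [0, 0, 0],
    [0, 0, 0],
    [0, 0, 0],
    [0, 0, 0],
    [0, 0, 0],
    [0, 0, 0],
    [0, 0, 0],
    [0, 0, 0],
    [0, 0, 0]
  ],
  "translation": [
    [0, -0.66, 0.53],
    [0, -0.66, 0.53],
    [0, -0.66, 0.53],
    [0, -0.66, 0.53],
    [0, -0.65, 0.52],
    [0.8, 0, 0],
    [0.8, 0, 0],
    [0.8, 0, 0],
    [0.8, 0, 0],
    [0.8, 0, 0],
    [0.8, 0, 0],
    [0.4, 0, 0],
    [0, 0, 0]
  ],
  "jaw": [0, 0, 0, 0, 0, 0, 0, 0, 0, 0, 0, 0, 0]
}}

```text
t: 3.32
tcp_pos: [0.5387, -0.1574, 0.1158]
ee_rot: [3.113, 1.565, 2.747]
force: [-0.6, 0.5, -0.5]
opening: -0.0001
```

```bash
cat > shot.py <<'E'
import sys
from h import *
from bench import r
s=r.state();R=Rt(s);c=r.capture("wrist");n=sys.argv[1]
T=np.eye(4);T[:3,:3]=R;T[:3,3]=s["tcp_pos"];c["T"]=T@c["hand_eye"]
np.savez(n+".npz",**{k:v for k,v in c.items()});cv2.imwrite(f"pics/{n}.png",c["pixels"][:,:,::-1])
E
python3 go.py .5406 -.1628 .06; python3 shot.py w1
python3 - <<'E'
from bench import r
import cv2
c=r.capture("scene");cv2.imwrite("pics/s1.png",c["pixels"][:,:,::-1])
E
```

```text
3.3167 [ 0.5387 -0.1574  0.1158] F [-0.65  0.48 -0.5 ] open -0.0001
R [[-0.0057, 0.3577, 0.9338], [0.0024, 0.9338, -0.3577], [-1.0, 0.0002, -0.0062]]
units [ 1.394 -0.109  0.102]
```

View pics/w1.png

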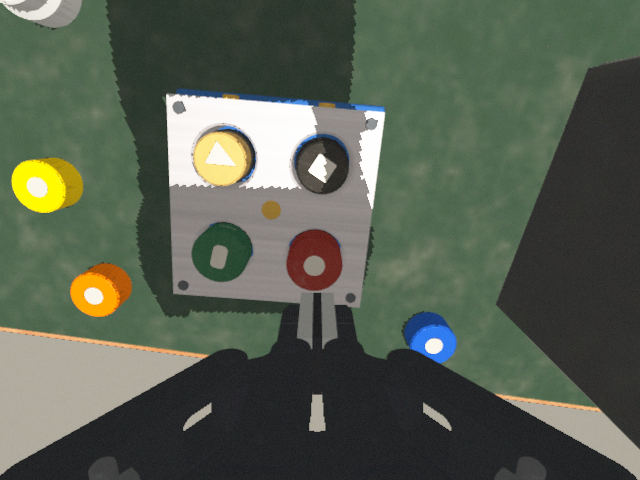

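View pics/s1.png

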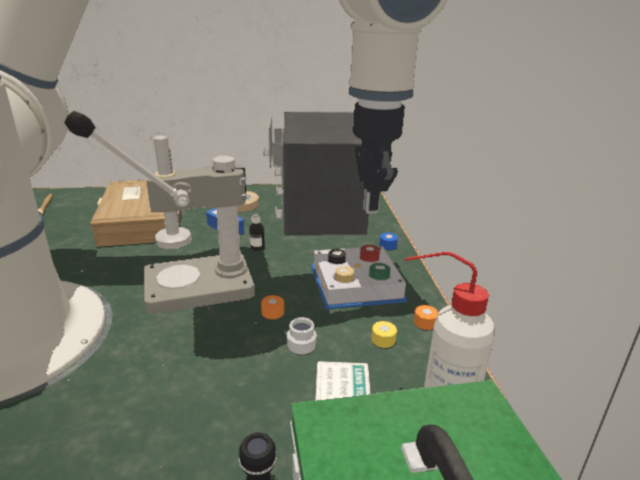

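The wrist view shows red at (314,265), green at (219,257), black at (321,167) and tan at (220,154). The shut fingertips are at (318,295). I'll check these against the other views.

```bash
python3 - <<'E'
from h import *
c=np.load("w1.npz")
for k,u,v,z in(("red",314,265,.049),("green",219,257,.046),("black",321,167,.046),("tan",220,154,.046)): print(k,atz(c,u,v,z).round(4),pt(c,u,v).round(4))
cv2.imwrite("pics/w1c.png",cv2.resize(c["pixels"][80:320,150:400,::-1],(600,576),interpolation=cv2.INTER_CUBIC))
E
```

```text
red [ 0.5428 -0.1602  0.049 ] [ 0.5429 -0.1603  0.0485]
green [ 0.5185 -0.2125  0.046 ] [ 0.5184 -0.2124  0.0462]
black [ 0.4903 -0.1358  0.046 ] [ 0.4903 -0.1358  0.0461]
tan [ 0.4635 -0.1857  0.046 ] [ 0.4635 -0.1862  0.0444]
```

View pics/w1c.png

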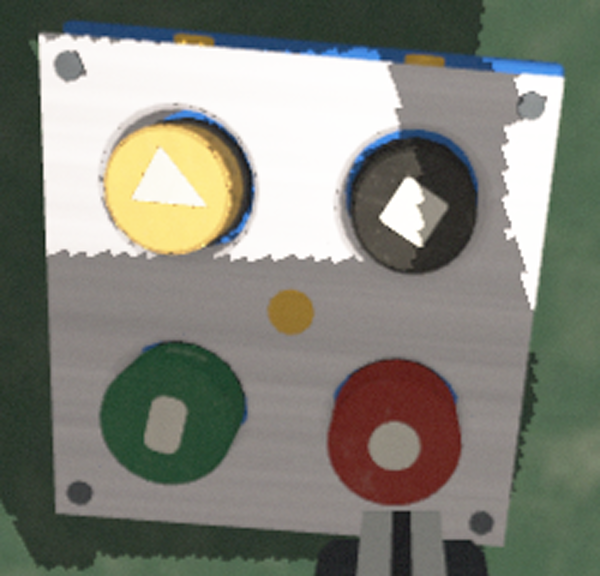

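Call:
{"api": "send_rows", "payload": {
  "rot": [
    [0, 0, 0],
    [0, 0, 0],
    [0, 0, 0],
    [0, 0, 0],
    [0, 0, 0]
  ],
  "translation": [
    [0.4, -0.08, 0.1],
    [0.4, 0, 0],
    [0.4, 0, 0],
    [0.2, 0, 0],
    [0, 0, 0]
  ],
  "jaw": [0, 0, 0, 0, 0]
}}

```text
t: 3.83
tcp_pos: [0.5433, -0.1628, 0.0632]
ee_rot: [3.134, 1.57, 2.768]
force: [-0.0, 0.5, 0.1]
opening: 0.0002
```

```bash
python3 go.py .5413 -.1618 .049;python3 shot.py w2
```

```text
3.8333 [ 0.5433 -0.1628  0.0632] F [-0.04  0.48  0.09] open 0.0002
R [[-0.0004, 0.3577, 0.9339], [0.0001, 0.9339, -0.3577], [-1.0, 0.0, -0.0004]]
units [ 0.355  0.006 -0.056]
```

View pics/w2.png

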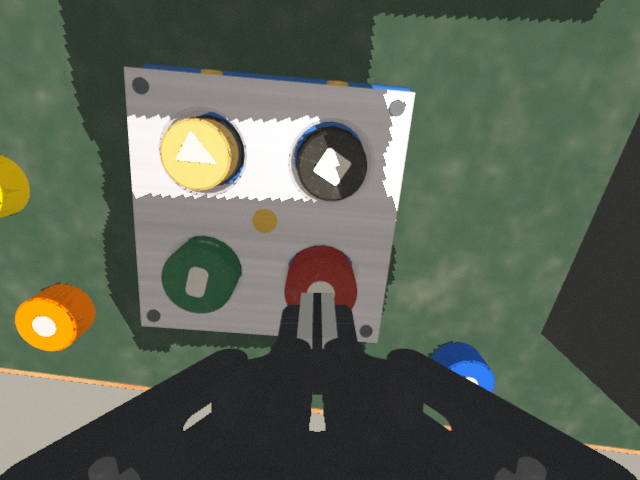

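Call:
{"api": "send_rows", "payload": {
  "rot": [
    [0, 0, 0],
    [0, 0, 0],
    [0, 0, 0],
    [0, 0, 0],
    [0, 0, 0]
  ],
  "translation": [
    [0.1, 0, -0.05],
    [0.1, 0, 0],
    [0.05, 0, 0],
    [0, 0, 0],
    [0, 0, 0]
  ],
  "jaw": [0, 0, 0, 0, 0]
}}

```text
t: 4.3
tcp_pos: [0.5414, -0.1622, 0.0534]
ee_rot: [-0.249, 1.571, -0.615]
force: [0.8, 0.2, 0.4]
opening: 0.0002
```

Call:
{"api": "send_rows", "payload": {
  "rot": [
    [0, 0, 0],
    [0, 0, 0],
    [0, 0, 0],
    [0, 0, 0],
    [0, 0, 0],
    [0, 0, 0]
  ],
  "translation": [
    [0.05, 0, 0],
    [0.05, 0, 0],
    [0.05, 0, 0],
    [0.05, 0, 0],
    [0, 0, 0],
    [0, 0, 0]
  ],
  "jaw": [0, 0, 0, 0, 0, 0]
}}

```text
t: 4.8
tcp_pos: [0.5415, -0.1622, 0.0452]
ee_rot: [-0.198, 1.571, -0.564]
force: [1.2, -0.2, 1.1]
opening: 0.0001
```

Call:
{"api": "send_rows", "payload": {
  "rot": [
    [0, 0, 0],
    [0, 0, 0],
    [0, 0, 0],
    [0, 0, 0]
  ],
  "translation": [
    [0.025, 0, 0],
    [0.025, 0, 0],
    [0, 0, 0],
    [0, 0, 0]
  ],
  "jaw": [0, 0, 0, 0]
}}

```text
t: 5.13
tcp_pos: [0.5415, -0.1622, 0.0433]
ee_rot: [0.024, 1.571, -0.341]
force: [-0.5, -0.8, 3.0]
opening: 0.0001
```

```bash
cat > look.py <<'E'
import sys
from h import *
from bench import r
n=sys.argv[1];c=r.capture("scene");cv2.imwrite(f"pics/{n}.png",cv2.resize(c["pixels"][210:310,305:415,::-1],(660,600),interpolation=cv2.INTER_CUBIC))
print(r.state()["force"])
E
python3 look.py s2
```

```text
[ 1.16134478 -0.39621522  2.57885424]
```

View pics/s2.png

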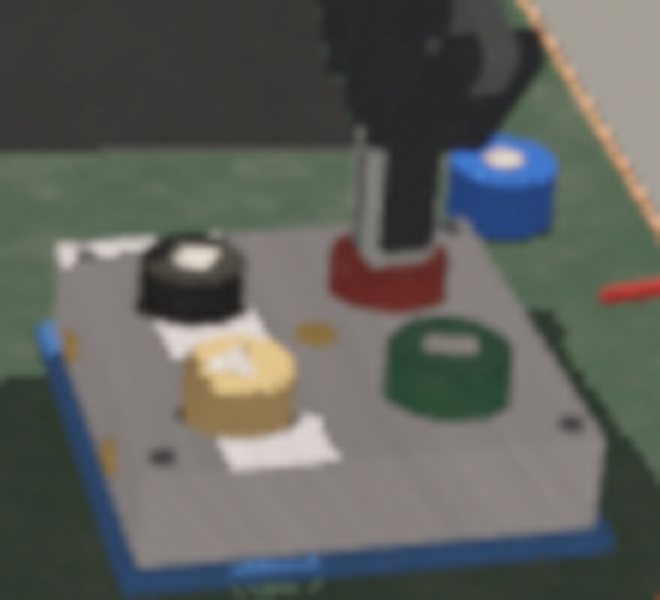

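Call:
{"api": "send_rows", "payload": {
  "rot": [
    [0, 0, 0],
    [0, 0, 0],
    [0, 0, 0],
    [0, 0, 0]
  ],
  "translation": [
    [0.025, 0, 0],
    [0.025, 0, 0],
    [0, 0, 0],
    [0, 0, 0]
  ],
  "jaw": [0, 0, 0, 0]
}}

```text
t: 5.52
tcp_pos: [0.5415, -0.1622, 0.0412]
ee_rot: [-0.348, 1.571, -0.714]
force: [1.2, -0.0, 3.1]
opening: -0.0002
```

Call:
{"api": "send_rows", "payload": {
  "rot": [
    [0, 0, 0],
    [0, 0, 0],
    [0, 0, 0]
  ],
  "translation": [
    [0.025, 0, 0],
    [0, 0, 0],
    [0, 0, 0]
  ],
  "jaw": [0, 0, 0]
}}

```text
t: 5.77
tcp_pos: [0.5415, -0.1622, 0.0403]
ee_rot: [-0.061, 1.571, -0.426]
force: [2.2, -0.8, 3.4]
opening: 0.0
```

Call:
{"api": "send_rows", "payload": {
  "rot": [
    [0, 0, 0],
    [0, 0, 0],
    [0, 0, 0]
  ],
  "translation": [
    [0.025, 0, 0],
    [0, 0, 0],
    [0, 0, 0]
  ],
  "jaw": [0, 0, 0]
}}

```text
t: 6.02
tcp_pos: [0.5415, -0.1622, 0.0394]
ee_rot: [-0.105, 1.57, -0.471]
force: [0.6, -0.1, 7.3]
opening: -0.0001
```

Call:
{"api": "send_rows", "payload": {
  "rot": [
    [0, 0, 0],
    [0, 0, 0],
    [0, 0, 0],
    [0, 0, 0],
    [0, 0, 0],
    [0, 0, 0],
    [0, 0, 0],
    [0, 0, 0]
  ],
  "translation": [
    [-0.1, 0, 0],
    [-0.4, 0, 0],
    [-0.5, 0, 0],
    [0, 0.04, -0.5],
    [0, 0.04, -0.5],
    [0, 0.03, -0.43],
    [0, 0, 0],
    [0, 0, 0]
  ],
  "jaw": [0, 0, 0, 0, 0, 0, 0, 0]
}}

```text
t: 6.68
tcp_pos: [0.4888, -0.1372, 0.0793]
ee_rot: [3.104, 1.57, 2.738]
force: [-0.2, -1.4, -0.2]
opening: -0.0
```

```bash
python3 go.py .4897 -.1375 .054;python3 shot.py w3; python3 look.py s3; python3 - <<'E'
from h import *
c=np.load("w3.npz");K=c["mtx"];W=np.linalg.inv(c["T"])
for k,p in(("red",(.5413,-.1618,.041)),("green",(.5172,-.2142,.046)),("black",(.4897,-.1375,.046)),("tan",(.4635,-.188,.046))):
    q=(W@np.r_[p,1])[:3];q=K@q/q[2];print(k,q[:2].round(1))
    P=cloud(c);d=np.linalg.norm(P[...,:2]-np.array(p[:2]),axis=-1)<.010;print(np.median(P[d][:,2]).round(4))
E
```

```text
6.6833 [ 0.4888 -0.1372  0.0793] F [-0.2  -1.41 -0.21] open -0.0
R [[-0.0011, 0.3576, 0.9339], [0.0005, 0.9339, -0.3576], [-1.0, 0.0, -0.0012]]
units [0.633 0.002 0.025]
[ 1.26569795  0.47676866 -0.42501947]
red [308.6 369.4]
nan
green [204.5 369.3]
0.0454
black [315.9 281.2]
0.1164
tan [204.2 269.6]
0.1593
  return _methods._mean(a, axis=axis, dtype=dtype,
  ret = ret.dtype.type(ret / rcount)
```

View pics/w3.png

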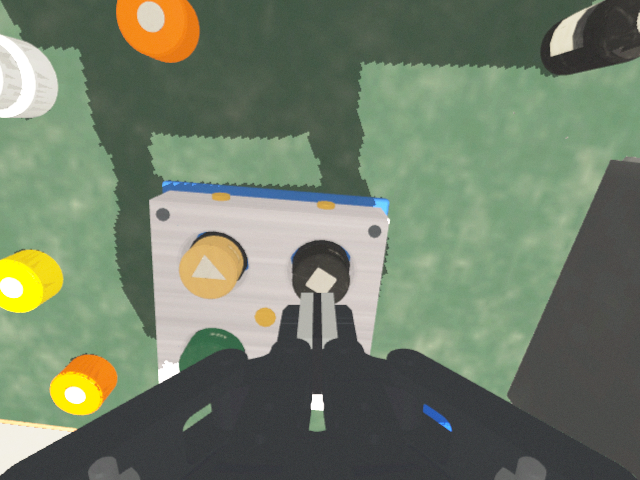

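View pics/s3.png

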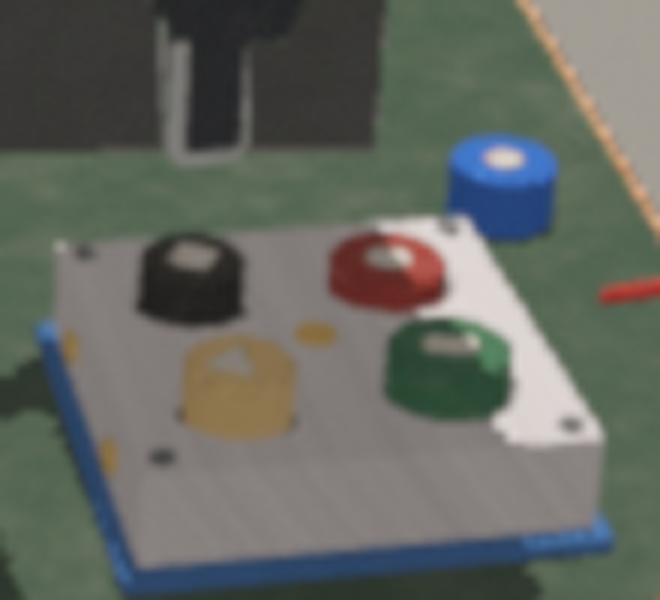

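Red is now low and level in the scene view. Black is next, with its metal square at (321,281) just ahead of the tips.

Call:
{"api": "send_rows", "payload": {
  "rot": [
    [0, 0, 0],
    [0, 0, 0],
    [0, 0, 0],
    [0, 0, 0],
    [0, 0, 0],
    [0, 0, 0],
    [0, 0, 0]
  ],
  "translation": [
    [0.3, 0.02, 0.02],
    [0.2, 0, 0],
    [0.1, 0, 0],
    [0.1, 0, 0],
    [0.05, 0, 0],
    [0, 0, 0],
    [0, 0, 0]
  ],
  "jaw": [0, 0, 0, 0, 0, 0, 0]
}}

```text
t: 7.37
tcp_pos: [0.4906, -0.1372, 0.0493]
ee_rot: [-2.674, 1.571, -3.04]
force: [-0.0, -0.4, -0.2]
opening: 0.0002
```

Call:
{"api": "send_rows", "payload": {
  "rot": [
    [0, 0, 0],
    [0, 0, 0],
    [0, 0, 0],
    [0, 0, 0],
    [0, 0, 0],
    [0, 0, 0],
    [0, 0, 0],
    [0, 0, 0],
    [0, 0, 0],
    [0, 0, 0]
  ],
  "translation": [
    [0.025, 0, 0],
    [0.025, 0, 0],
    [0.025, 0, 0],
    [0.025, 0, 0],
    [0.025, 0, 0],
    [0.025, 0, 0],
    [0.025, 0, 0],
    [0.025, 0, 0],
    [0, 0, 0],
    [0, 0, 0]
  ],
  "jaw": [0, 0, 0, 0, 0, 0, 0, 0, 0, 0]
}}

```text
t: 8.2
tcp_pos: [0.4907, -0.1372, 0.0413]
ee_rot: [-0.103, 1.571, -0.469]
force: [0.8, -0.0, 2.6]
opening: 0.0004
```

Call:
{"api": "send_rows", "payload": {
  "rot": [
    [0, 0, 0],
    [0, 0, 0],
    [0, 0, 0],
    [0, 0, 0],
    [0, 0, 0]
  ],
  "translation": [
    [0.025, 0, 0],
    [0.025, 0, 0],
    [0.025, 0, 0],
    [0, 0, 0],
    [0, 0, 0]
  ],
  "jaw": [0, 0, 0, 0, 0]
}}

```text
t: 8.62
tcp_pos: [0.4906, -0.1372, 0.0382]
ee_rot: [-0.814, 1.571, -1.18]
force: [0.8, -1.6, 2.3]
opening: 0.0001
```

Call:
{"api": "send_rows", "payload": {
  "rot": [
    [0, 0, 0],
    [0, 0, 0],
    [0, 0, 0]
  ],
  "translation": [
    [0.025, 0, 0],
    [0, 0, 0],
    [0, 0, 0]
  ],
  "jaw": [0, 0, 0]
}}

```text
t: 8.87
tcp_pos: [0.4907, -0.1372, 0.0373]
ee_rot: [-0.117, 1.571, -0.483]
force: [0.1, -0.3, 3.9]
opening: 0.0
```

Call:
{"api": "send_rows", "payload": {
  "rot": [
    [0, 0, 0],
    [0, 0, 0],
    [0, 0, 0]
  ],
  "translation": [
    [0.025, 0, 0],
    [0, 0, 0],
    [0, 0, 0]
  ],
  "jaw": [0, 0, 0]
}}

```text
t: 9.12
tcp_pos: [0.4907, -0.1372, 0.0364]
ee_rot: [-0.066, 1.571, -0.432]
force: [0.8, 0.1, 7.8]
opening: 0.0001
```

Call:
{"api": "send_rows", "payload": {
  "rot": [
    [0, 0, 0],
    [0, 0, 0],
    [0, 0, 0],
    [0, 0, 0],
    [0, 0, 0],
    [0, 0, 0],
    [0, 0, 0],
    [0, 0, 0]
  ],
  "translation": [
    [-0.1, 0, 0],
    [-0.5, 0, 0],
    [-0.5, 0, 0],
    [0, -0.52, 0.44],
    [0, -0.52, 0.44],
    [0, -0.52, 0.43],
    [0, 0, 0],
    [0, 0, 0]
  ],
  "jaw": [0, 0, 0, 0, 0, 0, 0, 0]
}}

```text
t: 9.78
tcp_pos: [0.5172, -0.2151, 0.0801]
ee_rot: [-3.042, 1.571, 2.873]
force: [-1.5, 0.1, -0.9]
opening: 0.0001
```

```bash
python3 go.py .5172 -.2142 .049;python3 shot.py w4; python3 look.py s4
```

```text
9.7833 [ 0.5172 -0.2151  0.0801] F [-1.53  0.14 -0.87] open 0.0001
R [[-0.0002, 0.3592, 0.9333], [0.0, 0.9333, -0.3592], [-1.0, -0.0, -0.0002]]
units [ 0.778  0.022 -0.008]
[-0.30592017  0.52435198  0.79298555]
```

View pics/w4.png

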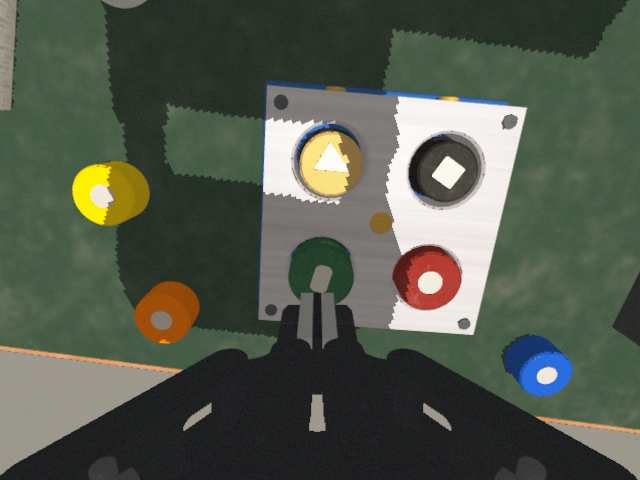

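View pics/s4.png

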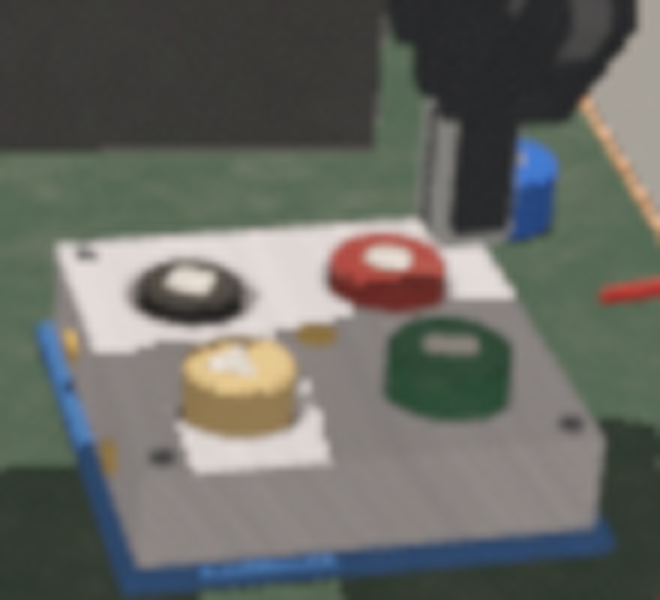

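Red and black are both down, and green at (321,279) lines up with the tips. Now I'll press green.

Call:
{"api": "send_rows", "payload": {
  "rot": [
    [0, 0, 0],
    [0, 0, 0],
    [0, 0, 0],
    [0, 0, 0],
    [0, 0, 0],
    [0, 0, 0],
    [0, 0, 0]
  ],
  "translation": [
    [0.3, 0.02, 0],
    [0.2, 0, 0],
    [0.1, 0, 0],
    [0.1, 0, 0],
    [0.07, 0, 0],
    [0, 0, 0],
    [0, 0, 0]
  ],
  "jaw": [0, 0, 0, 0, 0, 0, 0]
}}

```text
t: 10.47
tcp_pos: [0.5175, -0.2133, 0.0495]
ee_rot: [2.981, 1.571, 2.615]
force: [-0.2, 0.2, -0.2]
opening: -0.0
```

Call:
{"api": "send_rows", "payload": {
  "rot": [
    [0, 0, 0],
    [0, 0, 0],
    [0, 0, 0],
    [0, 0, 0],
    [0, 0, 0],
    [0, 0, 0],
    [0, 0, 0],
    [0, 0, 0],
    [0, 0, 0],
    [0, 0, 0],
    [0, 0, 0],
    [0, 0, 0]
  ],
  "translation": [
    [0.025, 0, 0],
    [0.025, 0, 0],
    [0.025, 0, 0],
    [0.025, 0, 0],
    [0.025, 0, 0],
    [0.025, 0, 0],
    [0.025, 0, 0],
    [0.025, 0, 0],
    [0.025, 0, 0],
    [0.025, 0, 0],
    [0, 0, 0],
    [0, 0, 0]
  ],
  "jaw": [0, 0, 0, 0, 0, 0, 0, 0, 0, 0, 0, 0]
}}

```text
t: 11.47
tcp_pos: [0.5176, -0.2135, 0.0394]
ee_rot: [-0.212, 1.571, -0.578]
force: [0.5, -0.3, 1.7]
opening: 0.0003
```

Call:
{"api": "send_rows", "payload": {
  "rot": [
    [0, 0, 0],
    [0, 0, 0],
    [0, 0, 0]
  ],
  "translation": [
    [0.025, 0, 0],
    [0, 0, 0],
    [0, 0, 0]
  ],
  "jaw": [0, 0, 0]
}}

```text
t: 11.72
tcp_pos: [0.5176, -0.2135, 0.0385]
ee_rot: [-0.178, 1.571, -0.544]
force: [0.2, -0.1, 4.0]
opening: 0.0006
```

Call:
{"api": "send_rows", "payload": {
  "rot": [
    [0, 0, 0],
    [0, 0, 0],
    [0, 0, 0]
  ],
  "translation": [
    [0.025, 0, 0],
    [0, 0, 0],
    [0, 0, 0]
  ],
  "jaw": [0, 0, 0]
}}

```text
t: 11.97
tcp_pos: [0.5176, -0.2134, 0.0374]
ee_rot: [-0.04, 1.571, -0.406]
force: [0.5, -0.3, 2.4]
opening: 0.0002
```

Call:
{"api": "send_rows", "payload": {
  "rot": [
    [0, 0, 0],
    [0, 0, 0],
    [0, 0, 0]
  ],
  "translation": [
    [0.025, 0, 0],
    [0, 0, 0],
    [0, 0, 0]
  ],
  "jaw": [0, 0, 0]
}}

```text
t: 12.22
tcp_pos: [0.5176, -0.2135, 0.0366]
ee_rot: [-0.202, 1.571, -0.567]
force: [-0.6, 0.3, 6.5]
opening: 0.0003
```

Call:
{"api": "send_rows", "payload": {
  "rot": [
    [0, 0, 0],
    [0, 0, 0],
    [0, 0, 0],
    [0, 0, 0],
    [0, 0, 0],
    [0, 0, 0],
    [0, 0, 0],
    [0, 0, 0],
    [0, 0, 0]
  ],
  "translation": [
    [-0.1, 0, 0],
    [-0.5, 0, 0],
    [-0.8, 0, 0],
    [-0.8, 0, 0],
    [-0.8, 0, 0],
    [-0.8, 0, 0],
    [-0.8, 0, 0],
    [0, 0, 0],
    [0, 0, 0]
  ],
  "jaw": [0, 0, 0, 0, 0, 0, 0, 0, 0]
}}

```text
t: 12.97
tcp_pos: [0.518, -0.2137, 0.2221]
ee_rot: [-0.121, 1.568, -0.487]
force: [0.5, -0.2, 0.1]
opening: 0.0003
```

```bash
python3 shot.py w5; python3 look.py s5; python3 - <<'E'
from h import *
from bench import r
for n,c in (("wrist",np.load("w5.npz")),("scene",r.capture("scene"))):
    P=cloud(c);z=P[...,2]
    for k,p in(("red",(.5413,-.1618)),("green",(.5172,-.2142)),("black",(.4897,-.1375)),("tan",(.4637,-.188)),("block",(.503,-.176))):
        d=(np.linalg.norm(P[...,:2]-np.array(p),axis=-1)<(.008 if k!="block" else .004))&(z<.08);print(n,k,d.sum(),np.median(z[d]).round(4),z[d].std().round(4))
E
```

```text
[1.04421264 0.02541649 0.44646174]
wrist red 243 0.0406 0.0007
wrist green 244 0.0376 0.0008
wrist black 284 0.0376 0.0007
wrist tan 300 0.0455 0.0008
wrist block 66 0.0349 0.0008
scene red 32 0.0398 0.0005
scene green 39 0.0368 0.0006
scene black 33 0.037 0.0008
scene tan 43 0.0448 0.0008
scene block 9 0.0343 0.0007
```

View pics/s5.png

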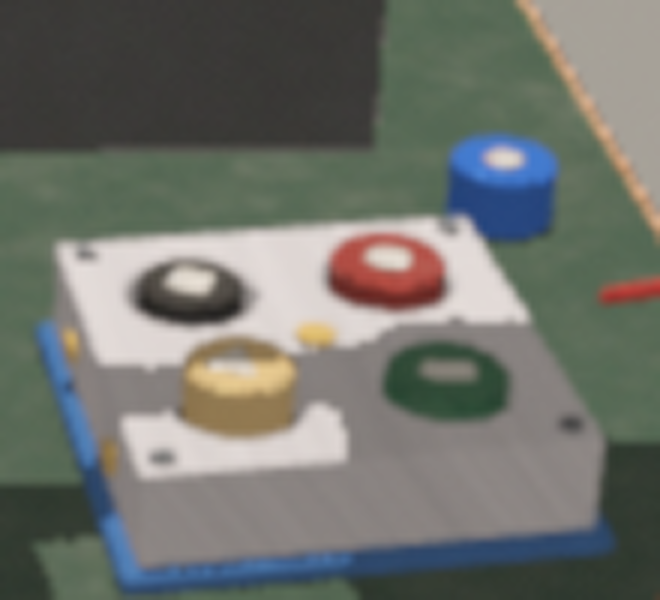

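View pics/w5.png

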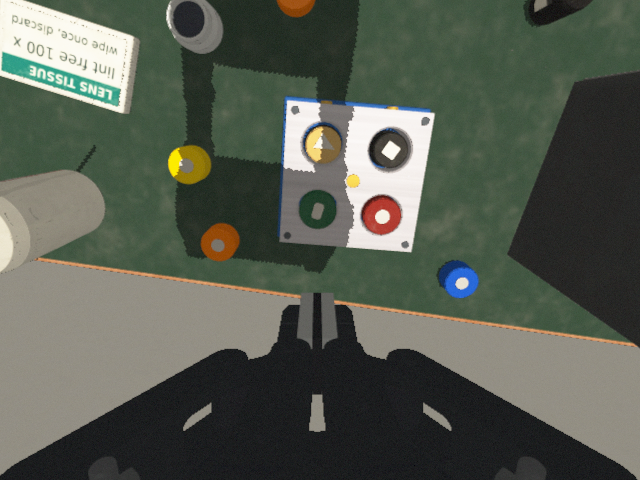

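Red, black and green are down and level at about 41, 38 and 38 mm. Tan is still high at about 46 mm, and the robot is clear of everything. I'm handing in.

```bash
python3 -c "
from bench import r
print(r.close_job())"
```

```text
the job is handed in; nothing more can be done
None
```

I pressed the red, black and green mounts down to their stops, in that order, with the shut fingertips, and left tan untouched. I handed the job in at about 13 s of the 62 s.

- **Force:** at each stop the vertical force reading rose from about 2–4 N to 6.5–7.8 N, well under the 25 N limit. These are readings at the end of each move, so brief peaks in between were not seen.
- **Heights:** with the arm raised clear, the cameras put the top faces at these heights:

| Mount | Wrist camera (mm) | Scene camera (mm) | Expected (mm) |
|---|---|---|---|
| Red | 40.6 | 39.8 | 41 |
| Black | 37.6 | 37.0 | 38 |
| Green | 37.6 | 36.8 | 38 |
| Tan (left high) | 45.5 | 44.8 | 46 |

- **Agreement:** the scene camera read about 1 mm low on all four mounts, which is within its 2 mm calibration. The three views agreed on the mounts' positions to about 3 mm, and to about 5 mm for tan, so I averaged them for the three I pressed.
- **Tilt:** the mounts look upright in the last pictures; I did not measure tilt.
- **Other things on the bench:** the arm gave no sign of touching any of them, but I did not measure their positions again at the end.

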